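Nest the graded card boxes on the foyer console

TASK

Put the three open-fronted acrylic card boxes away inside one another in size order: slide the middle box, closed back first, into the large box, and the small box, closed back first, into the middle one. Push each in past the springy click you feel until it is fully home, its front flush with the box around it, without forcing it against the stop, and leave everything else on the console where it is.

Things in the scene. Friction and masses are not known exactly. Their poses are not given: they have to be found in the camera images.
- large_box: Large dark green open-fronted box, fixed (mm): 160 wide (y), 66 high, 100 deep (x), 3 thick; inside 154 x 60, 97 deep. Origin: centre of underside; +x from open front (towards the robot; notch 50 x 10 in its roof edge) to closed back. A box going in rides over its 3 high floor lip (under 5 N); over the last 9 a spring tongue takes 11 to 18 N, clicks over the box's rib, then comes the hard stop.
- middle_box_center (a point): Centre (half-way up) of loose mid-green box, 0.2 kg, in mm: 142 wide (y), 52 high, 97 deep (x), 3 thick; inside 136 x 46, 94 deep; same lip, tongue, notch, facing; +x to closed back; 4.5 high rib across its roof. Too wide to grip. The last 24 of its underside slope up 5, to ride over the lip. Home and flush, this point is 1.5 nearer the front than the large box's middle, 29 above the console.
- small_box_center (a point): Centre (half-way up) of the loose pale green box, 0.15 kg, in mm: 124 wide (y), 38 high, 94 deep (x), 3 thick; same notch, facing and roof rib; +x to closed back. Too wide to grip. The last 28 of its underside slope up 7.5, to ride over both lips (6) when the middle box is home. Home and flush, this point is 1.5 nearer the front than the middle box's centre, 25 above the console.
- coaster: A loose square slate coaster, 100 x 100 x 6 mm, origin under its centre. Leave alone.
- car_key: A loose black car key lying on the coaster, 75 x 34 x 13 mm, origin under its centre. Leave alone.
- thermometer: A loose stainless thermometer dial on a foot, 68 mm in diameter, 86 mm high, origin under its foot. Leave alone.
- parcel_fob: A loose orange plastic parcel fob, 60 x 30 x 10 mm, origin under its centre. Leave alone.
- room_spray: A loose amber room-spray bottle, 42 mm in diameter, 120 mm high, origin under its centre. Leave alone.
- glasses_case: A loose brown glasses case, 155 x 60 x 40 mm, origin under its centre. Leave alone.
- trinket_box: A fixed round ceramic trinket box with a blue flip lid, 85 mm in diameter, 52 mm high, origin under its centre. Leave alone.
- trinket_lid (a joint): Flip lid of the trinket box: 0 = shut (held by a spring), grows as it opens. Leave shut.
There are look-alikes about, which are no part of the job. Leave any purple look-alike of the large_box alone.

How it is judged:
At the end, for the whole second after the job is handed in: The middle box sits on the floor of the large box and the small box on the floor of the middle box, both back first and upright, each within 2 mm of fully home (front flush), at rest and released (x of middle_box_center in the frame of large_box between -0.0035 and 0.002 m and y of middle_box_center in the frame of large_box between -0.009 and 0.009 m and z of middle_box_center in the frame of large_box between 0.0265 and 0.0315 m and angle between the x axis of middle_box_center and the x axis of large_box, either way round below 0.08 rad and x of small_box_center in the frame of middle_box_center between -0.0035 and 0.002 m and y of small_box_center in the frame of middle_box_center between -0.009 and 0.009 m and z of small_box_center in the frame of middle_box_center between -0.0065 and -0.0015 m and angle between the x axis of small_box_center and the x axis of middle_box_center, either way round below 0.08 rad and linear speed of each of middle_box, small_box below 0.01 m/s); the robot touches nothing.
It fails at once if a box is tipped over (tilted by more than 20 degrees) (angle between any of middle_box_center, small_box_center's own z axis and vertical above 0.35 rad).
It fails at once if the fingers press a box with more than 35 N (contact force between the fingers and middle_box above 35 N or contact force between the fingers and small_box above 35 N).
It fails at once if a bystander is moved by more than 15 mm, or the trinket lid is opened (distance of any of coaster, car_key, thermometer, parcel_fob, room_spray, glasses_case from where it was at the start of the episode above 0.015 m or value of joint trinket_lid above 0.2 rad).
It also fails if it takes over 72 s, if anything falls off the work surface, if the arm or the gripper's body presses on something with over 40 N, if the wrist force passes 120 N, or if a joint passes its speed limit or range.

ROBOT

A 7-joint arm with a two-finger parallel gripper is mounted at the origin on the work surface. World frame = base frame: x ahead of the robot, y to its left, z up, the work surface at z = 0. Lengths are in m, angles in rad, forces in N, time in s.
With the tool pointing down it reaches from about 0.35 to 0.9 m from the base axis. Payload 8.1 kg.
Tool frame: the origin (TCP) lies at the centre of the arm's flange, where the gripper is bolted on; the fingertips stand 178 mm ahead of it and the grasp point (between the pads) lies 159 mm ahead of it; z points along the fingers, y is the line along which they close (so a half turn about z gives the same grasp; the last joint's range is limited). The gripper opens to 92 mm and grips with 3 to 60 N. Pads are 19 mm wide; open, the fingers measure 130 mm over their backs; the gripper's body (75 mm by 190 mm) begins 47 mm behind the grasp point.
Start: joints at [-1.317, 0.434, 0.025, 1.573, -0.012, 1.134, -0.075], TCP at [0.218, 0.586, 0.405] pointing down, gripper open.
Joint ranges: [-2.62, 2.62], [-0.44, 2.09], [-1.27, 1.32], [0.08, 2.57], [-1.32, 4.46], [0.12, 2], [-2.74, 2.74]. Speed limits (rad/s): [2.22, 2.22, 3.01, 3.01, 3.14, 3.14, 3.14].

INTERFACE

Orientations are given as a rotation vector (axis times angle).
In Python, from cell import arm gives the robot as it stands. The module is installed in compiled form; this text tells all that it offers.
- The arm moves only by the shell command python3 -m inch 'ROWS' [FORCE]. ROWS is text: rows parted by semicolons, each of 5 numbers parted by spaces: the shift along the tool's x, y, z in m, then the turn about the tool's z in rad, then the finger opening in m, from 0 to 0.0918. In form: x y z roll fingers; .... A call has 1 to 5 rows; each row is the pose to reach, as a shift and turn from the pose commanded when the call began, along the tool's axes at that moment; what a row does not reach only later rows make up. A row lasts 1/10 s, in which the tool goes at most 50 mm and 8.59 degrees, less where a joint would pass 70% of its speed; a pose out of reach is approached as far as the arm can. A call with a gripper value outside its range is refused whole. The fingers move at their own pace and stop on an object; FORCE is the grip in N (left out, the last holds). Time passes only in rows, so rows that repeat a pose let the fingers close. It gives the time, the measured TCP pose, the force, the opening and the grip force at its end, in the units of the state.
- arm.observe(): the state, without advancing time (a new reading comes with each control period).
- arm.get_image(name): name is "scene" or "side" or "wrist"; returns the picture (400x640x3 uint8, red, green, blue); there is no depth.
- arm.get_calibration(name): a dict with "intrinsics" (3x3 intrinsics, pixels), "distortion" ([k1, k2, p1, p2, k3] as OpenCV has them; the pictures are not rectified), "pose" (4x4, takes a point from camera to world coordinates). Camera axes: x right, y up, looking along -z (the intrinsics and any distortion apply to the point x, -y, -z); pixel columns grow to the right and rows downward; lengths in m; the calibration is good to about 2 mm. A picture is of the moment at which its call begins: read the wrist's pose just before it. get_calibration takes no time and is no camera call; for the wrist camera it gives the pose at the moment of the call.
- arm.sign_off(): hands the job in; it is judged then, once.
Trained networks look in the newest picture that a camera, given by its name, has taken for a name from the list of things; names that differ only in an ending like _2 or _b are one class to them, and where a whole thing is asked for, a point or a joint stands for the part that bears it (a point fixed in the world has none). Each returns a list of dicts, best first, with "conf" (0 to 1); they miss things now and then, are a little off and sometimes report something else, mostly with a low value. They report only what shows in the picture. A call takes as long as a camera call. They do not tell look-alikes from the thing itself.
- arm.look_for(camera, query): "point" ([row, column] in pixels, amid what is visible of it).
- arm.silhouettes(camera, query): "region" (400x640 bool, what is visible of it) and "point" ([row, column] in pixels, amid what is visible of it).
- arm.place_of(camera, query): "point" ([row, column] in pixels: a listed point, or the origin of a listed thing).
The state is a dict: "clock": time; "joints": joint angles; "dq": joint speeds; "joint_efforts": joint torques, N m; "position": TCP position; "ee_rot": TCP orientation; "force": force on the tool from outside, world axes, zero at the start; "ft_torque": the same for the moment, N m; "width": opening from 0.0 (shut) to 1.0 (fully open); "gripper_force": force on a finger pad.
Only numpy, scipy, OpenCV 4.12 (cv2) and the standard library are available. Lean on these libraries where they do the work, as an engineer would, in place of code of your own. Each camera call takes 0.05 s, during which the arm holds its last target. There are 200 camera calls.

## Working session

There is one attempt and no reset: what is moved stays moved. The work goes in short steps, Python scripts to look and compute and a shell command to move; the robot and the scene stay as the last step left them, time stands still between calls to the robot, and variables do not carry over. Pictures are saved under pics/ and viewed, at most 10 in all, crops included, and the job is handed in when it is done.

```bash
mkdir -p pics
cat > h.py <<'E'
import numpy as np, cv2
from cell import arm
def save(cam,name):
    im=arm.get_image(cam); cv2.imwrite('pics/'+name,im[:,:,::-1]); return im
def ray(cam,pt):
    c=arm.get_calibration(cam);K=np.array(c['intrinsics']);d=np.array(c['distortion']);P=np.array(c['pose'])
    u=cv2.undistortPoints(np.array([[[pt[1],pt[0]]]],float),K,d)[0,0]
    v=P[:3,:3]@np.array([u[0],-u[1],-1]); return P[:3,3],v
def at(cam,pt,z):
    o,v=ray(cam,pt); return o+v*(z-o[2])/v[2]
E
python3 - <<'E'
from h import *
s=arm.observe();print(s)
a=save('scene','a.png');b=save('side','b.png')
Z=dict(large_box=0,middle_box_center=.026,small_box_center=.019)
for q in Z:
  for c in('scene','side'):
    for r in arm.place_of(c,q)[:3]: print(q,c,round(r['conf'],2),np.round(r['point']),at(c,r['point'],Z[q]).round(3))
for q in ['coaster','car_key','thermometer','parcel_fob','room_spray','glasses_case','trinket_box']:
  for r in arm.place_of('scene',q)[:2]: print(q,round(r['conf'],2),np.round(r['point']),at('scene',r['point'],0).round(3))
E
```

```text
{'clock': 0.0, 'joints': array([-1.31664421,  0.43521289,  0.02496823,  1.57408988, -0.01162489,
        1.13400469, -0.07509706]), 'dq': array([ 0.00023503,  0.0003414 ,  0.00080072,  0.00130891, -0.00173702,
       -0.00131677,  0.00023697]), 'joint_efforts': array([-1.04966824e-03, -6.67855453e+01,  9.84350815e-01, -3.14460790e+01,
       -6.04917621e-02,  4.25844581e-02,  1.67920107e-04]), 'position': array([0.2182127 , 0.5854203 , 0.40395376]), 'ee_rot': array([-5.57501941e-01, -3.09156489e+00,  2.45237363e-03]), 'force': array([-0.15982173,  0.14904444, -0.04518337]), 'ft_torque': array([-0.01564945, -0.00170596,  0.04667193]), 'gripper_force': 0.0, 'width': 0.9973988617837538}
large_box scene 0.79 [254. 321.] [ 0.683 -0.006  0.   ]
large_box scene 0.78 [153. 379.] [0.23  0.284 0.   ]
large_box scene 0.75 [168. 252.] [ 0.272 -0.238  0.   ]
large_box side 0.94 [195. 354.] [ 0.67  -0.025 -0.   ]
large_box side 0.88 [199. 225.] [0.241 0.272 0.   ]
large_box side 0.77 [272. 299.] [ 0.267 -0.238  0.   ]
middle_box_center scene 0.67 [195. 387.] [0.472 0.262 0.026]
middle_box_center side 0.92 [175. 278.] [0.482 0.257 0.026]
small_box_center scene 0.95 [206. 248.] [ 0.475 -0.251  0.019]
small_box_center scene 0.23 [196. 386.] [0.474 0.26  0.019]
small_box_center side 0.98 [245. 351.] [ 0.466 -0.257  0.019]
coaster 0.73 [247. 395.] [0.68  0.249 0.   ]
coaster 0.17 [203. 249.] [ 0.447 -0.251  0.   ]
car_key 0.59 [259. 211.] [ 0.669 -0.374  0.   ]
car_key 0.48 [245. 392.] [0.67  0.241 0.   ]
thermometer 0.8 [275. 242.] [ 0.737 -0.271  0.   ]
parcel_fob 0.47 [257. 209.] [ 0.662 -0.38   0.   ]
room_spray 0.7 [230. 468.] [0.633 0.526 0.   ]
glasses_case 0.6 [242. 172.] [ 0.592 -0.51   0.   ]
trinket_box 0.69 [226. 436.] [0.607 0.415 0.   ]
```

View pics/a.png

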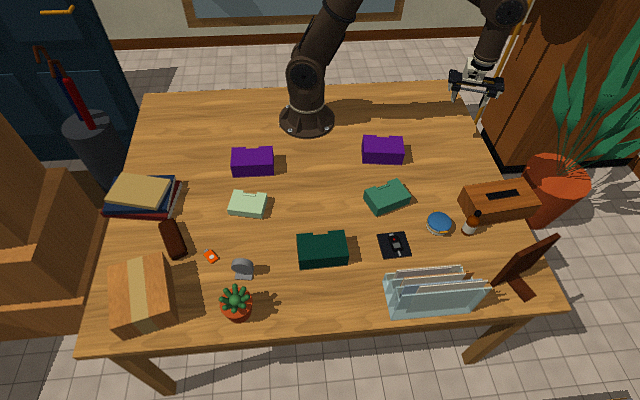

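View pics/b.png

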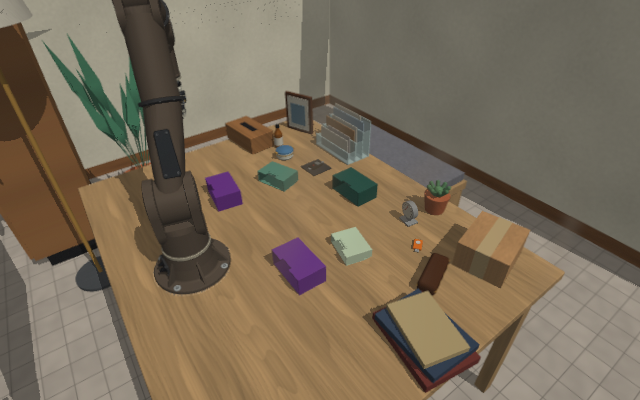

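Scene picture candidates: dark green large_box at (322,250), with purple look-alikes at (252,161) and (383,150) to be left alone. Mid-green middle box is at (387,197) and visibly yawed, pale green small box at (248,204). The notched fronts face the robot. I'll fit the poses to the silhouettes from both cameras.

```bash
cat >> h.py <<'E'
from scipy.optimize import minimize
DIM=dict(large_box=(.1,.16,.066),middle_box_center=(.097,.142,.052),small_box_center=(.094,.124,.038))
def proj(cam,P):
    c=arm.get_calibration(cam);T=np.linalg.inv(np.array(c['pose']));q=P@T[:3,:3].T+T[:3,3];q=q*[1,-1,-1]
    return cv2.projectPoints(q.reshape(-1,1,3),np.zeros(3),np.zeros(3),np.array(c['intrinsics']),np.array(c['distortion']))[0][:,0]
def corners(p,d,z0=0):
    l,w,h=d;c,s=np.cos(p[2]),np.sin(p[2])
    return np.array([[p[0]+c*a-s*b,p[1]+s*a+c*b,z] for a in(-l/2,l/2) for b in(-w/2,w/2) for z in(z0,z0+h)])
def hull(cam,p,d,z0=0,S=4):
    q=cv2.convexHull(proj(cam,corners(p,d,z0)).astype(np.float32))
    m=np.zeros((400,640),np.uint8);cv2.fillConvexPoly(m,np.round(q*16).astype(np.int32),1,cv2.LINE_8,4);return m>0
def region(cam,q,near,z):
    best=None
    for r in arm.silhouettes(cam,q):
        e=np.linalg.norm(at(cam,r['point'],z)[:2]-near[:2])
        if e<.08 and (best is None or e<best[0]): best=(e,r['region'])
    return None if best is None else best[1]
def fit(q,near,cams=('scene','side'),z0=0,yaw0=0.):
    d=DIM[q];R={c:region(c,q,near,z0+d[2]/2) for c in cams};R={c:r for c,r in R.items() if r is not None}
    def f(p):
        return sum(1-(hull(c,p,d,z0)&r).sum()/(hull(c,p,d,z0)|r).sum() for c,r in R.items())
    best=None
    for y in (yaw0-.25,yaw0,yaw0+.25):
        s=np.array([near[0],near[1],y]);r=minimize(f,s,method='Nelder-Mead',options=dict(initial_simplex=[s,s+[.02,0,0],s+[0,.02,0],s+[0,0,.2]],xatol=1e-4,fatol=1e-4))
        if best is None or r.fun<best.fun: best=r
    return best.x,best.fun/max(1,len(R)),list(R)
E
python3 - <<'E'
from h import *
for c in('scene','side'): arm.get_image(c)
N=dict(large_box=(.677,-.015),middle_box_center=(.477,.26),small_box_center=(.47,-.254))
for q in N:
  for cams in (('scene','side'),('scene',),('side',)):
    p,e,u=fit(q,N[q],cams);print(q,p.round(4),round(e,3),u)
im=arm.get_image('scene');cr=cv2.resize(im[140:275,190:430],(800,450),interpolation=cv2.INTER_CUBIC);cv2.imwrite('pics/c.png',cr[:,:,::-1])
s=arm.observe();R=cv2.Rodrigues(s['ee_rot'])[0];print(s['clock'],R.round(3))
E
```

```text
large_box [ 0.6856 -0.0072  0.0116] 0.065 ['scene', 'side']
large_box [ 0.6849 -0.0091 -0.008 ] 0.105 ['scene']
large_box [ 0.6853 -0.0062  0.0115] 0.02 ['side']
middle_box_center [0.4799 0.2574 0.2838] 0.077 ['scene', 'side']
middle_box_center [0.4793 0.2574 0.3684] 0.061 ['scene']
middle_box_center [0.4805 0.2598 0.2226] 0.09 ['side']
small_box_center [ 0.4651 -0.255  -0.2466] 0.079 ['scene', 'side']
small_box_center [ 0.4587 -0.2534 -0.2427] 0.113 ['scene']
small_box_center [ 0.4654 -0.2556 -0.2211] 0.032 ['side']
1.5 [[-0.937  0.349  0.   ]
 [ 0.349  0.937  0.   ]
 [ 0.     0.    -1.   ]]
```

View pics/c.png

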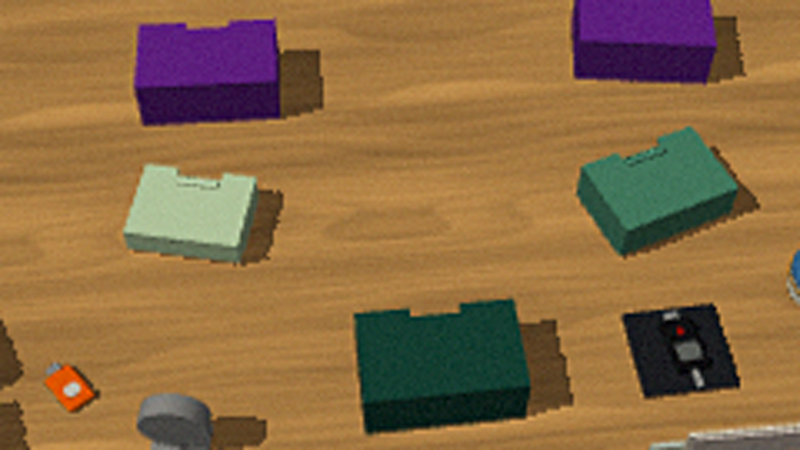

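Dark green at (322,250) is the large box and the two purple ones are decoys. The fits give these poses:

| Box | x, y (m) | Yaw (rad) |
|---|---|---|
| Large | (.685, -.007) | 0.01 |
| Middle | (.480, .258) | 0.28 |
| Small | (.465, -.255) | -0.24 |

Plan: push each box sideways with two spread fingers, then push +x on its front rim. I'll approach the left side of the middle box first.

```bash
cat > go.py <<'E'
# python3 go.py x y z a_deg : shift/roll (tool axes) to world target; a = heading of tool x
import sys,numpy as np,cv2
from cell import arm
s=arm.observe();R=cv2.Rodrigues(s['ee_rot'])[0];p=s['position'];a=np.degrees(np.arctan2(R[1,0],R[0,0]))
print('t',s['clock'],'pos',p.round(4),'a',a.round(2),'tilt',R[2,2].round(4),'F',s['force'].round(1),'w',round(s['width']*.0918,3),'q7',s['joints'][6].round(2))
if len(sys.argv)>4:
    x,y,z,b=map(float,sys.argv[1:5]);d=R.T@(np.array([x,y,z])-p);print('shift',d.round(4),'roll',np.radians((a-b+180)%360-180).round(3))
E
python3 -m inch '-0.042 -0.018 0.02 0.14 0.05; -0.084 -0.036 0.04 0.28 0.05; -0.126 -0.054 0.06 0.42 0.05; -0.168 -0.072 0.08 0.56 0.05; -0.21 -0.09 0.1 0.70 0.05' 20
python3 go.py .4495 .364 .25 106
```

```text
clock: 2.0
position: [0.3847, 0.4266, 0.3043]
ee_rot: [1.591, 2.709, 0.001]
force: [0.2, 0.4, -0.2]
width: 0.614
gripper_force: 0.0
t 2.0 pos [0.3847 0.4266 0.3043] a 119.13 tilt -1.0 F [ 0.2  0.4 -0.2] w 0.056 q7 -0.3
shift [-0.0863  0.0261  0.0543] roll 0.229
```

```bash
python3 -m inch '-0.04 0.013 0.01 0.12 0.05; -0.086 0.026 0.03 0.229 0.05; -0.086 0.026 0.054 0.229 0.05; -0.086 0.026 0.054 0.229 0.05'
python3 - <<'E'
from h import *
for c in('scene','side'): arm.get_image(c)
save('wrist','d.png')
print(fit('middle_box_center',(.48,.258),('scene','side','wrist'),yaw0=.28))
print(fit('middle_box_center',(.48,.258),('wrist',),yaw0=.28))
E
python3 go.py .4495 .364 .2 106
```

```text
clock: 2.4
position: [0.4487, 0.3639, 0.2482]
ee_rot: [-1.887, -2.512, 0.008]
force: [-1.1, 0.3, 0.9]
width: 0.545
gripper_force: 0.0
(array([0.4804992 , 0.25556083, 0.35147269]), np.float64(0.29511439504594483), ['scene', 'side', 'wrist'])
(array([0.47873087, 0.25270681, 0.3195218 ]), np.float64(0.7763092407233313), ['wrist'])
t 2.75 pos [0.4481 0.3669 0.2518] a 106.43 tilt -1.0 F [0.  0.2 0.3] w 0.05 q7 -0.31
shift [-0.0033  0.0004  0.0518] roll 0.008
```

View pics/d.png

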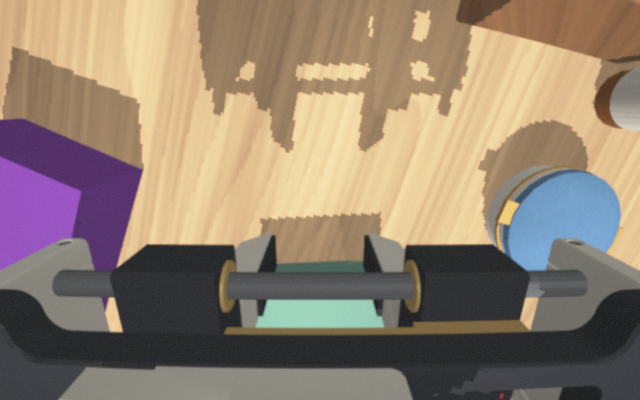

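The wrist picture mostly shows the gripper and the area behind it, with the box roof only just visible between the fingers at (320,290). The fingers stand beside the left wall as planned, so I'll lower and start pushing.

```bash
python3 -m inch '0 0 0.03 0 0.05; 0 0 0.052 -0.04 0.05; -0.01 0 0.052 -0.04 0.05; -0.025 0 0.052 -0.04 0.05; -0.04 0 0.052 -0.04 0.05'
python3 go.py .478 .3 .2 90
```

```text
clock: 3.25
position: [0.4607, 0.3263, 0.2001]
ee_rot: [1.834, 2.55, 0.003]
force: [-0.3, 0.5, -0.3]
width: 0.546
gripper_force: 0.1
t 3.25 pos [0.4607 0.3263 0.2001] a 108.56 tilt -1.0 F [-0.3  0.5 -0.3] w 0.05 q7 -0.19
shift [-0.0304  0.008   0.0001] roll 0.324
```

```bash
python3 -m inch '-0.012 0.003 0 0.065 0.05; -0.026 0.003 0 0.13 0.05; -0.04 0.001 0 0.195 0.05; -0.054 -0.002 0 0.26 0.05; -0.068 -0.005 0 0.324 0.05'
python3 go.py .478 .08 .2 90
python3 - <<'E'
from h import *
for c in('scene','side'): arm.get_image(c)
print(fit('middle_box_center',(.48,.19),yaw0=.05))
E
```

```text
clock: 3.75
position: [0.4769, 0.2602, 0.1988]
ee_rot: [2.227, 2.216, 0.0]
force: [0.5, 1.2, -0.7]
width: 0.546
gripper_force: 0.4
t 3.75 pos [0.4769 0.2602 0.1988] a 89.72 tilt -1.0 F [ 0.5  1.2 -0.7] w 0.05 q7 -0.33
shift [-0.1802  0.002  -0.0012] roll -0.005
(array([ 0.47205886,  0.17636991, -0.06941727]), np.float64(0.09824995797830388), ['scene', 'side'])
```

```bash
python3 -m inch '-0.015 0 0 0 0.05; -0.035 0.001 0 0 0.05; -0.055 0.001 0 0 0.05; -0.075 0.002 0 0 0.05; -0.095 0.002 0 0 0.05'
python3 -m inch '-0.02 0 0 0 0.05; -0.04 0 0 0 0.05; -0.06 0 0 0 0.05; -0.08 0 0 0 0.05; -0.09 0 0 0 0.05'
python3 go.py .478 .0735 .2 90
python3 - <<'E'
from h import *
for c in('scene','side'): arm.get_image(c)
print(fit('middle_box_center',(.475,-.007),yaw0=.0))
E
```

```text
clock: 4.45
position: [0.4787, 0.1654, 0.1987]
ee_rot: [-2.219, -2.224, -0.0]
force: [-0.1, 1.9, 0.3]
width: 0.544
gripper_force: 0.3
clock: 4.95
position: [0.4786, 0.0744, 0.1987]
ee_rot: [2.221, 2.221, -0.001]
force: [0.6, 1.8, 0.3]
width: 0.546
gripper_force: 0.5
t 4.95 pos [0.4786 0.0744 0.1987] a 89.99 tilt -1.0 F [0.6 1.8 0.3] w 0.05 q7 -0.0
shift [-0.0009 -0.0006 -0.0013] roll -0.0
(array([ 0.47520601, -0.00729875, -0.00564159]), np.float64(0.1176321410276076), ['scene', 'side'])
```

```bash
python3 -m inch '0.015 0 0 0 0.07; 0.025 0 -0.04 -0.1 0.07; 0.01 -0.03 -0.08 -0.24 0.07; -0.02 -0.06 -0.09 -0.38 0.07; -0.05 -0.09 -0.09 -0.52 0.07'
python3 go.py .38 -.007 .19 180
```

```text
clock: 5.65
position: [0.3887, 0.0272, 0.2904]
ee_rot: [1.56, 2.724, 0.005]
force: [0.2, -1.5, 0.4]
width: 0.761
gripper_force: 0.0
t 5.65 pos [0.3887 0.0272 0.2904] a 120.41 tilt -1.0 F [ 0.2 -1.5  0.4] w 0.07 q7 0.41
shift [-0.0249 -0.0252  0.1003] roll -1.04
```

```bash
python3 -m inch '0 0 0 -0.14 0.07; 0 0 0 -0.28 0.07; 0 0 0 -0.42 0.07; 0 0 0 -0.56 0.07; 0 0 0 -0.7 0.07'
python3 -m inch '0 0 0 -0.14 0.07; 0 0 0 -0.28 0.07; 0 0 0 -0.35 0.07; 0 0 0 -0.351 0.07'
python3 go.py .38 -.007 .188 180
python3 - <<'E'
from h import *
for c in('scene','side'): arm.get_image(c)
print(fit('middle_box_center',(.475,-.007),yaw0=.0), fit('middle_box_center',(.475,-.007),('scene',)), fit('middle_box_center',(.475,-.007),('side',)))
E
```

```text
clock: 6.15
position: [0.389, 0.0274, 0.2888]
ee_rot: [0.535, 3.096, 0.001]
force: [-1.0, 0.3, -0.1]
width: 0.764
gripper_force: 0.0
clock: 6.55
position: [0.3891, 0.0272, 0.2888]
ee_rot: [-0.006, 3.141, 0.001]
force: [-0.1, 0.2, -1.4]
width: 0.762
gripper_force: 0.0
t 6.55 pos [0.3891 0.0272 0.2888] a -179.77 tilt -1.0 F [-0.1  0.2 -1.4] w 0.07 q7 1.38
shift [ 0.0092 -0.0342  0.1008] roll 0.004
(array([ 0.47475143, -0.00697526, -0.00663316]), np.float64(0.07192186729880068), ['scene', 'side']) (array([ 0.47397887, -0.00811256, -0.0159214 ]), np.float64(0.0993537964458805), ['scene']) (array([ 0.47534707, -0.00664155, -0.0108293 ]), np.float64(0.03825136612021862), ['side'])
```

```bash
python3 -m inch '0.01 -0.034 0.04 0.004 0.07; 0.01 -0.034 0.08 0.004 0.07; 0.01 -0.034 0.102 0.004 0.07; -0.01 -0.034 0.102 0.004 0.07; -0.025 -0.034 0.102 0.004 0.07'
python3 -m inch '-0.01 0 0 0 0.07; -0.03 0 0 0 0.07; -0.05 0 0 0 0.07; -0.07 0 0 0 0.07; -0.085 0 0 0 0.07'
python3 go.py .56 -.007 .187 180
python3 - <<'E'
from h import *
for c in('scene','side'): arm.get_image(c)
print(fit('middle_box_center',(.555,-.007),yaw0=.0), fit('middle_box_center',(.555,-.007),('side',)))
print(fit('large_box',(.685,-.007),('side',)))
E
```

```text
clock: 7.35
position: [0.4145, -0.0077, 0.1858]
ee_rot: [-0.006, -3.14, 0.0]
force: [-0.5, 0.2, 0.9]
width: 0.76
gripper_force: 0.0
clock: 7.85
position: [0.5, -0.0078, 0.1869]
ee_rot: [0.005, 3.141, 0.0]
force: [-0.1, 0.3, 0.0]
width: 0.763
gripper_force: 0.4
t 7.85 pos [ 0.5    -0.0078  0.1869] a 179.81 tilt -1.0 F [-0.1  0.3  0. ] w 0.07 q7 1.51
shift [-0.06    0.001  -0.0001] roll -0.003
(array([ 0.56376559, -0.00817712, -0.03729015]), np.float64(0.39529570515196444), ['scene', 'side']) (array([ 0.56281263, -0.01027193, -0.00205535]), np.float64(0.6003917727717923), ['side'])
(array([ 0.6842412 , -0.00621012, -0.0051174 ]), np.float64(0.10963455149501666), ['side'])
```

```bash
python3 -m inch '-0.008 0.001 0 0 0.07; -0.016 0.001 0 0 0.07; -0.024 0.001 0 0 0.07; -0.032 0.001 0 0 0.07; -0.04 0.001 0 0 0.07'
python3 -m inch '-0.004 0 0 0 0.07; -0.008 0 0 0 0.07; -0.012 0 0 0 0.07; -0.016 0 0 0 0.07; -0.02 0 0 0 0.07'
python3 - <<'E'
from h import *
im=save('side','e0.png');cr=cv2.resize(im[130:230,270:430],(800,500),interpolation=cv2.INTER_CUBIC);cv2.imwrite('pics/e.png',cr[:,:,::-1])
E
```

```text
clock: 8.65
position: [0.5398, -0.007, 0.1867]
ee_rot: [-0.005, -3.142, -0.0]
force: [-1.6, -0.1, -0.1]
width: 0.762
gripper_force: 0.7
clock: 9.15
position: [0.5594, -0.007, 0.1868]
ee_rot: [0.004, 3.141, 0.0]
force: [-0.8, -0.2, 0.3]
width: 0.761
gripper_force: 0.4
```

View pics/e.png

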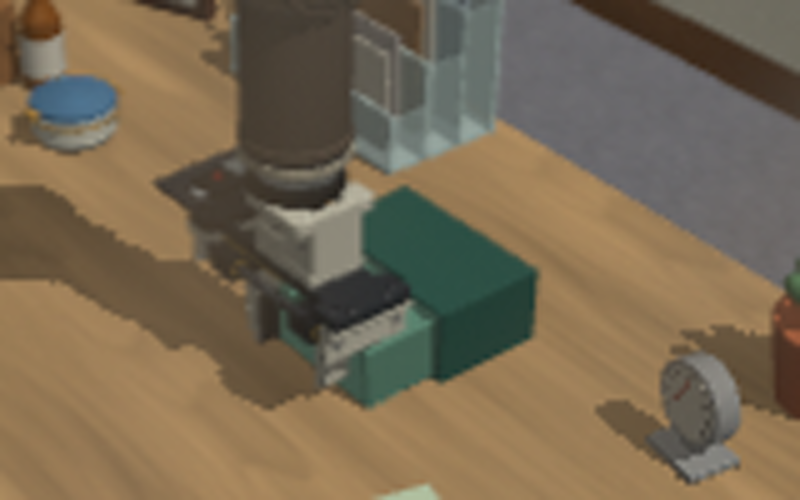

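The middle box is entering the large box squarely, with the green box ahead of the fingers at about (400,350). I'll continue with more care.

```bash
python3 -m inch '-0.008 0 0 0 0.07; -0.016 0 0 0 0.07; -0.024 0 0 0 0.07; -0.032 0 0 0 0.07; -0.04 0 0 0 0.07'
python3 -m inch '-0.004 0 0 0 0.07; -0.008 0 0 0 0.07; -0.011 0 0 0 0.07; -0.013 0 0 0 0.07'
python3 -m inch '-0.002 0 0 0 0.07; -0.004 0 0 0 0.07'
```

```text
clock: 9.7
position: [0.5999, -0.0072, 0.1867]
ee_rot: [0.004, 3.141, 0.0]
force: [-0.6, -0.4, 0.0]
width: 0.766
gripper_force: 0.2
clock: 10.1
position: [0.6122, -0.0072, 0.1867]
ee_rot: [-0.005, -3.142, -0.0]
force: [-0.4, 0.1, -0.6]
width: 0.763
gripper_force: 0.3
clock: 10.3
position: [0.6161, -0.0072, 0.1867]
ee_rot: [-0.005, -3.141, -0.0]
force: [-1.2, -0.3, 0.2]
width: 0.76
gripper_force: 0.2
```

```bash
for i in 1 2 3; do python3 -m inch '-0.001 0 0 0 0.07; -0.002 0 0 0 0.07'|sed -n 2,4p;done
```

```text
position: [0.6173, -0.0072, 0.1865]
ee_rot: [-0.004, -3.139, 0.0]
force: [-6.0, -0.7, 4.5]
position: [0.6184, -0.0072, 0.1863]
ee_rot: [-0.004, -3.137, 0.0]
force: [-9.6, -0.2, 5.1]
position: [0.6197, -0.0073, 0.1861]
ee_rot: [-0.004, -3.135, 0.0]
force: [-13.6, 0.2, 6.3]
```

```bash
for i in 1 2 3; do python3 -m inch '-0.001 0 0 0 0.07; -0.001 0 0 0 0.07'|sed -n 2,4p;done
```

```text
position: [0.6207, -0.0073, 0.1861]
ee_rot: [-0.004, -3.135, 0.0]
force: [-10.8, 0.2, 6.0]
position: [0.6216, -0.0073, 0.186]
ee_rot: [-0.005, -3.135, 0.0]
force: [-11.9, -0.6, 6.9]
position: [0.6227, -0.0073, 0.186]
ee_rot: [-0.005, -3.135, 0.0]
force: [-10.8, -0.3, 4.8]
```

```bash
for i in 1 2 3; do python3 -m inch '-0.001 0 0 0 0.07; -0.001 0 0 0 0.07'|sed -n 2,4p;done
```

```text
position: [0.6237, -0.0073, 0.186]
ee_rot: [-0.004, -3.135, 0.0]
force: [-11.3, -0.3, 5.2]
position: [0.624, -0.0073, 0.1858]
ee_rot: [-0.004, -3.133, 0.0]
force: [-14.8, -0.7, 7.2]
position: [0.6242, -0.0073, 0.1856]
ee_rot: [-0.003, -3.131, 0.001]
force: [-17.9, -0.7, 10.3]
```

```bash
for i in 1 2; do python3 -m inch '-0.001 0 0 0 0.07; -0.001 0 0 0 0.07'|sed -n 2,4p;done
python3 - <<'E'
from h import *
im=save('side','f0.png');cr=cv2.resize(im[140:220,300:400],(800,600),interpolation=cv2.INTER_CUBIC);cv2.imwrite('pics/f.png',cr[:,:,::-1])
E
```

```text
position: [0.6245, -0.0073, 0.1854]
ee_rot: [-0.003, -3.129, 0.001]
force: [-21.0, -1.1, 11.4]
position: [0.6249, -0.0073, 0.1852]
ee_rot: [-0.003, -3.127, 0.001]
force: [-23.3, -0.4, 12.5]
```

View pics/f.png

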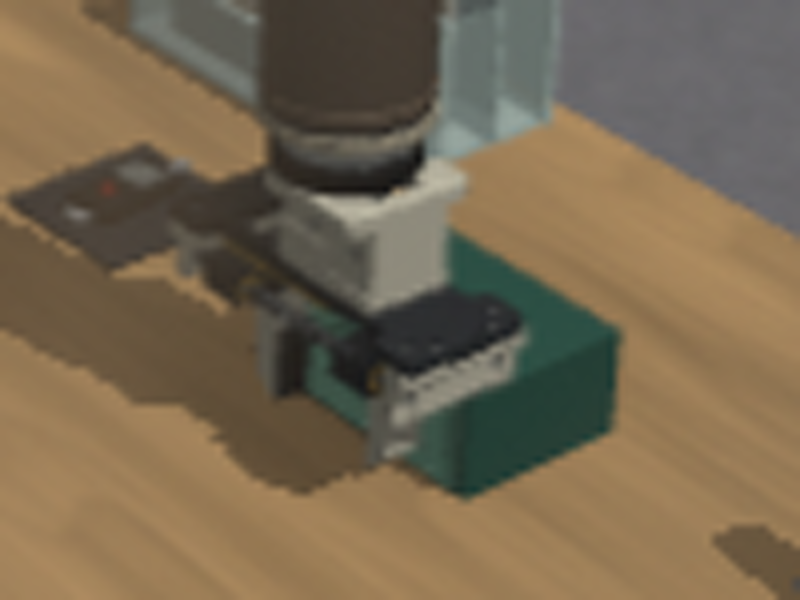

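```bash
python3 -m inch '0.02 0 0 0 0.07; 0.03 0 -0.03 0 0.07; 0.03 0 -0.08 0 0.07; 0.0 0 -0.12 0 0.07; -0.05 0 -0.15 0 0.07'|sed -n 2p
python3 -m inch '-0.04 0 0 0 0.07; -0.07 0 0 0 0.07; -0.07 0 0 0 0.07'|sed -n 2p
python3 - <<'E'
from h import *
for c in('scene','side'): arm.get_image(c)
print(fit('middle_box_center',(.685,-.007),('side',),z0=.003),fit('large_box',(.685,-.007),('side',)))
T=arm.get_calibration('wrist');save('wrist','g.png')
print(np.array(T['pose']).round(3))
print('front edge corners px',proj('wrist',np.array([[.635,-.08,.066],[.635,.08,.066],[.635,-.007,.055],[.632,-.007,.055],[.645,-.007,.066],[.645,-.007,.055]])).round(1))
E
```

```text
position: [0.6731, -0.0075, 0.337]
position: [0.7456, -0.0074, 0.3318]
(array([ 0.64045587, -0.00613982, -0.70292019]), np.float64(0.604679802955665), ['side']) (array([ 0.68694959, -0.00463683,  0.0747766 ]), np.float64(0.3030553261767135), ['side'])
[[ 0.004 -0.959 -0.282  0.664]
 [ 1.     0.004  0.001 -0.008]
 [-0.    -0.282  0.959  0.312]
 [ 0.     0.     0.     1.   ]]
front edge corners px [[225.6  72.8]
 [434.8  72.3]
 [321.1  73.6]
 [321.1  69.6]
 [321.2  85.7]
 [321.1  86.8]]
```

View pics/g.png

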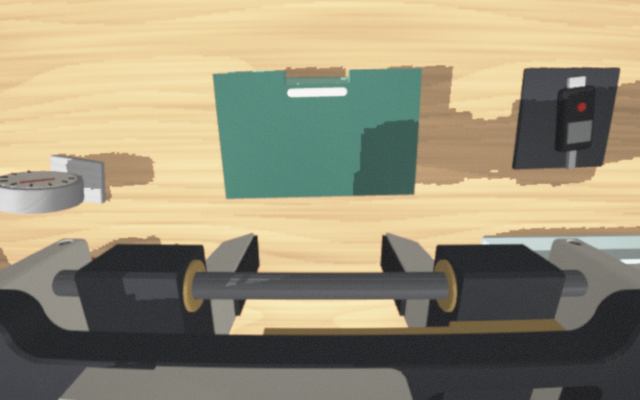

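This view shows the large box from above with its notch at (318,75). Nothing of the middle box obviously sticks out, so I'll zoom on the notch.

Run:
```python
import cv2
im=cv2.imread('pics/g.png')[60:105,265:370];cv2.imwrite('pics/g2.png',cv2.resize(im,(798,342),interpolation=cv2.INTER_NEAREST))
```

```text
(no output)
```

View pics/g2.png

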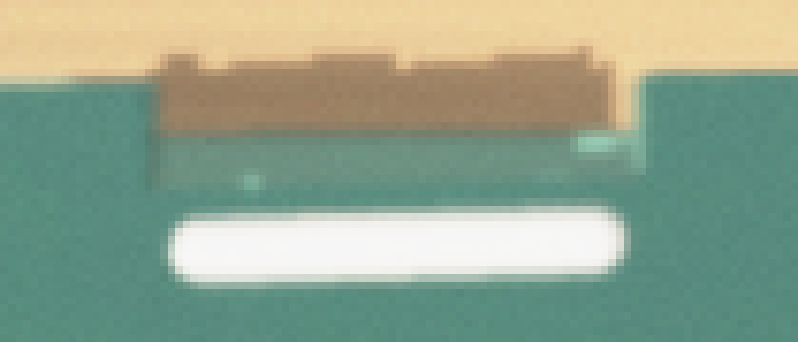

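```bash
python3 -m inch '0.05 0 0 0.14 0.07; 0.1 0 0 0.28 0.07; 0.15 0 0 0.42 0.07; 0.2 0 0 0.56 0.07; 0.25 0 0.02 0.7 0.07'|sed -n 2p
for i in 1 2 3; do python3 -m inch '0 0 0 0.14 0.07; 0 0 0 0.28 0.07; 0 0 0 0.42 0.07; 0 0 0 0.56 0.07; 0 0 0 0.7 0.07'|sed -n 2p; done
python3 go.py .45 -.007 .27 0
```

```text
position: [0.4941, -0.0071, 0.3157]
position: [0.4956, -0.0069, 0.3144]
position: [0.4956, -0.0069, 0.3143]
position: [0.4956, -0.0069, 0.3142]
t 15.6 pos [ 0.4956 -0.0069  0.3142] a 19.07 tilt -1.0 F [-0.3 -0.  -0.3] w 0.07 q7 -0.94
shift [-0.0432 -0.0148  0.0442] roll 0.333
```

```bash
python3 -m inch '-0.02 -0.007 0.02 0.14 0.07; -0.043 -0.015 0.045 0.28 0.07; -0.043 -0.015 0.045 0.333 0.07;-0.043 -0.015 0.045 0.333 0.07'|sed -n 2p
python3 - <<'E'
from h import *
T=arm.get_calibration('wrist');im=save('wrist','i0.png')
y=-.007
P={'L roof front L':[.635,.073,.066],'L roof front R':[.635,-.087,.066],'L notch':[.645,y,.066],'M roof flush':[.635,y+.05,.055],'M roof 3 out':[.632,y+.05,.055],'M notch flush':[.645,y,.055],'L floor':[.635,y,.0],'Mfloor':[.635,y,.003]}
for k,v in P.items(): print(k,proj('wrist',np.array([v])).round(1))
print(np.array(T['pose'])[:3,3])
cv2.imwrite('pics/i.png',cv2.resize(im[20:220,160:480],(800,500),interpolation=cv2.INTER_NEAREST)[:,:,::-1])
E
```

```text
position: [0.4496, -0.0069, 0.2687]
L roof front L [[ 164.5 -106.5]]
L roof front R [[ 476.2 -104.4]]
L notch [[ 320.6 -132.3]]
M roof flush [[228.2 -95.5]]
M roof 3 out [[228.4 -89.4]]
M notch flush [[ 320.5 -117.3]]
L floor [[320.2 -46.9]]
Mfloor [[320.2 -49. ]]
[ 0.52447038 -0.00744445  0.24870238]
```

View pics/i.png

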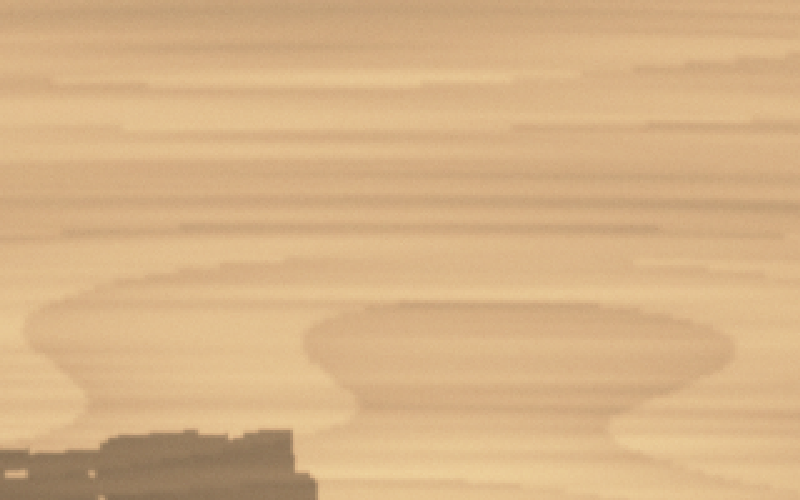

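That was bare tabletop: the box lies above the frame. I have one picture left, so I'll shift forward and up and read the edges numerically.

```bash
python3 -m inch '0.04 0 -0.015 0 0.07; 0.075 0 -0.03 0 0.07; 0.075 0 -0.03 0 0.07;0.075 0 -0.03 0 0.07'|sed -n 2p
python3 - <<'E'
from h import *
im=save('wrist','j0.png')
y=-.007
P={'L roof front L':[.635,.073,.066],'L roof front R':[.635,-.087,.066],'L notch':[.645,y,.066],'M roof flush':[.635,y+.04,.055],'M roof 3 out':[.632,y+.04,.055],'M notch flush':[.645,y,.055],'M notch 3out':[.642,y,.055],'L floor':[.635,y,.0],'Mfloor':[.635,y,.003]}
for k,v in P.items(): print(k,proj('wrist',np.array([v])).round(1))
for Y in (.035,0,-.05):
  c=int(proj('wrist',np.array([[.635,y+Y,.06]]))[0,0]);print('col',c)
  print([(r,*im[r,c]) for r in range(0,110,2)])
E
```

```text
position: [0.5266, -0.0068, 0.2995]
L roof front L [[197.3  56.8]]
L roof front R [[441.7  58.3]]
L notch [[319.7  39.7]]
M roof flush [[261.2  59.1]]
M roof 3 out [[261.4  63.7]]
M notch flush [[319.7  43.4]]
M notch 3out [[319.6  48.1]]
L floor [[319.6  69.7]]
Mfloor [[319.6  69.2]]
col 267
[(0, np.uint8(75), np.uint8(119), np.uint8(107)), (2, np.uint8(75), np.uint8(116), np.uint8(104)), (4, np.uint8(76), np.uint8(118), np.uint8(106)), (6, np.uint8(75), np.uint8(117), np.uint8(106)), (8, np.uint8(71), np.uint8(114), np.uint8(102)), (10, np.uint8(75), np.uint8(117), np.uint8(105)), (12, np.uint8(75), np.uint8(117), np.uint8(107)), (14, np.uint8(76), np.uint8(119), np.uint8(107)), (16, np.uint8(76), np.uint8(118), np.uint8(105)), (18, np.uint8(75), np.uint8(117), np.uint8(105)), (20, np.uint8(74), np.uint8(116), np.uint8(105)), (22, np.uint8(75), np.uint8(117), np.uint8(105)), (24, np.uint8(76), np.uint8(118), np.uint8(105)), (26, np.uint8(73), np.uint8(115), np.uint8(105)), (28, np.uint8(78), np.uint8(119), np.uint8(109)), (30, np.uint8(75), np.uint8(118), np.uint8(108)), (32, np.ui
[... 6806 characters left out ...]
, np.uint8(177), np.uint8(134)), (84, np.uint8(218), np.uint8(181), np.uint8(136)), (86, np.uint8(217), np.uint8(180), np.uint8(135)), (88, np.uint8(211), np.uint8(173), np.uint8(130)), (90, np.uint8(202), np.uint8(166), np.uint8(124)), (92, np.uint8(207), np.uint8(168), np.uint8(127)), (94, np.uint8(210), np.uint8(173), np.uint8(129)), (96, np.uint8(207), np.uint8(170), np.uint8(127)), (98, np.uint8(208), np.uint8(170), np.uint8(128)), (100, np.uint8(214), np.uint8(176), np.uint8(133)), (102, np.uint8(212), np.uint8(175), np.uint8(130)), (104, np.uint8(207), np.uint8(170), np.uint8(129)), (106, np.uint8(210), np.uint8(173), np.uint8(130)), (108, np.uint8(213), np.uint8(175), np.uint8(133))]
```

The edges agree. The large box front reads about .632, exactly where the fingertips stopped, and the middle's rim is flush to about 1 mm. Next is the small box, approached from its right side.

```bash
python3 -m inch '-0.017 0.04 0 -0.14 0.05; -0.034 0.08 0 -0.28 0.05; -0.051 0.12 0 -0.42 0.05; -0.068 0.16 0 -0.56 0.05; -0.085 0.2 0 -0.7 0.05'|sed -n 2p
python3 go.py .442 -.354 .25 76.8
```

```text
position: [0.4402, -0.208, 0.2988]
t 17.0 pos [ 0.4402 -0.208   0.2988] a 40.83 tilt -1.0 F [ 0.9  0.1 -0.5] w 0.05 q7 -0.19
shift [-0.0941  0.1117  0.0487] roll -0.628
```

```bash
python3 -m inch '-0.02 0.024 0.01 -0.14 0.05; -0.04 0.048 0.02 -0.28 0.05; -0.06 0.072 0.03 -0.42 0.05; -0.08 0.096 0.04 -0.56 0.05; -0.094 0.112 0.049 -0.628 0.05'|sed -n 2p
python3 - <<'E'
from h import *
for c in('scene','side'): arm.get_image(c)
print(fit('small_box_center',(.465,-.255),yaw0=-.23),fit('small_box_center',(.465,-.255),('side',),yaw0=-.23))
E
python3 go.py .442 -.354 .193 76.8
```

```text
position: [0.4417, -0.355, 0.2494]
(array([ 0.46264522, -0.25350865, -0.22234152]), np.float64(0.4358391062847157), ['scene', 'side']) (array([ 0.46308733, -0.25060814, -0.27355467]), np.float64(0.7206290471785384), ['side'])
t 17.75 pos [ 0.4427 -0.3523  0.2498] a 76.38 tilt -1.0 F [-0.2  0.9 -0.1] w 0.05 q7 0.63
shift [-0.0019 -0.0002  0.0568] roll -0.007
```

```bash
python3 -m inch '0 0 0.03 0 0.05; 0 0 0.057 0 0.05; 0.01 0 0.057 0 0.05; 0.02 0 0.057 0 0.05; 0.032 0 0.057 0 0.05'|sed -n 2,4p
python3 go.py .463 -.26 .193 90
```

```text
position: [0.4515, -0.3209, 0.1942]
ee_rot: [2.467, 1.943, 0.001]
force: [0.0, -1.0, 0.1]
t 18.25 pos [ 0.4515 -0.3209  0.1942] a 76.45 tilt -1.0 F [ 0.  -1.   0.1] w 0.05 q7 0.62
shift [ 0.0619 -0.0031  0.0012] roll -0.236
```

```bash
python3 -m inch '0.012 0 0 -0.047 0.05; 0.024 0 0 -0.094 0.05; 0.037 0 0 -0.141 0.05; 0.049 -0.002 0 -0.19 0.05; 0.062 -0.003 0 -0.236 0.05'|sed -n 2,4p
python3 -m inch '0.02 0 0 0 0.05; 0.04 0 0 0 0.05; 0.06 0 0 0 0.05; 0.08 0 0 0 0.05; 0.1 0 0 0 0.05'|sed -n 2,4p
python3 go.py .463 -.0785 .193 90
python3 - <<'E'
from h import *
for c in('scene','side'): arm.get_image(c)
print(fit('small_box_center',(.46,-.09)),fit('small_box_center',(.46,-.09),('side',)))
E
```

```text
position: [0.4623, -0.2602, 0.193]
ee_rot: [2.218, 2.225, 0.0]
force: [0.3, -0.2, 1.3]
position: [0.4622, -0.1599, 0.1928]
ee_rot: [-2.22, -2.222, 0.0]
force: [0.3, -0.4, 0.0]
t 19.25 pos [ 0.4622 -0.1599  0.1928] a 90.05 tilt -1.0 F [ 0.3 -0.4  0. ] w 0.05 q7 0.53
shift [ 0.0814  0.0009 -0.0002] roll 0.001
(array([ 0.45544771, -0.08106333, -0.09849072]), np.float64(0.5649551423558046), ['scene', 'side']) (array([ 0.45205749, -0.07866256, -0.18140285]), np.float64(0.8493771234428086), ['side'])
```

```bash
python3 -m inch '0.02 0 0 0 0.05; 0.04 0 0 0 0.05; 0.06 0 0 0 0.05; 0.075 0 0 0 0.05; 0.081 0 0 0 0.05'|sed -n 2,4p
python3 -m inch '-0.015 0 0 0 0.06; -0.03 0 -0.03 0.1 0.06; -0.02 -0.03 -0.07 0.2 0.06; 0.01 -0.06 -0.09 0.34 0.06; 0.04 -0.085 -0.09 0.48 0.06'|sed -n 2p
python3 -m inch '0 0 0 0.14 0.06; 0 0 0 0.28 0.06; 0 0 0 0.42 0.06; 0 0 0 0.56 0.06; 0 0 0 0.7 0.06'|sed -n 2p
python3 go.py .36 -.007 .19 0
python3 - <<'E'
from h import *
for c in('scene','side'): arm.get_image(c)
print(fit('small_box_center',(.46,-.007)),fit('small_box_center',(.46,-.007),('side',)))
E
```

```text
position: [0.4626, -0.0798, 0.1929]
ee_rot: [-2.222, -2.221, -0.0]
force: [1.0, -1.0, -0.9]
position: [0.3797, -0.0441, 0.2846]
position: [0.3802, -0.0438, 0.2831]
t 21.0 pos [ 0.3802 -0.0438  0.2831] a 22.68 tilt -1.0 F [-0.   0.4  0.1] w 0.06 q7 -0.85
shift [-0.0045 -0.0418  0.093 ] roll 0.396
(array([ 0.45540144, -0.00493019, -0.02611535]), np.float64(0.17001800720288118), ['scene', 'side']) (array([ 0.45756505, -0.00465324, -0.08951197]), np.float64(0.24363636363636365), ['side'])
```

```bash
python3 -m inch '-0.001 -0.015 0 0.14 0.06; -0.002 -0.03 0 0.28 0.06; -0.0 -0.045 0 0.396 0.06; 0 -0.045 0 0.396 0.06'|sed -n 2p
python3 - <<'E'
from h import *
for c in('scene','side'): arm.get_image(c)
for cs in (('scene','side'),('scene',),('side',)): print(fit('small_box_center',(.457,-.006),cs))
E
python3 go.py .372 -.007 .188 0
```

```text
position: [0.362, -0.0003, 0.2827]
(array([ 0.4596598 , -0.00490919, -0.0269786 ]), np.float64(0.0915574363716779), ['scene', 'side'])
(array([ 0.4591845 , -0.00515002, -0.0332474 ]), np.float64(0.1141361256544503), ['scene'])
(array([ 0.4607117 , -0.00460041, -0.03534458]), np.float64(0.0784780023781213), ['side'])
t 21.95 pos [ 0.3627 -0.0021  0.2829] a 0.45 tilt -1.0 F [-0.2  0.   0.2] w 0.06 q7 -1.32
shift [0.0093 0.005  0.0949] roll 0.008
```

```bash
python3 -m inch '0.005 0.004 0.04 0.008 0.06; 0.007 0.004 0.08 0.008 0.06; 0.007 0.004 0.095 0.008 0.06; 0.025 0.004 0.095 0.008 0.06; 0.035 0.004 0.095 0.008 0.06'|sed -n 2,4p
python3 -m inch '0.01 0 0 0 0.06; 0.02 0 0 0 0.06; 0.035 0 0 0 0.06; 0.05 0 0 0 0.06; 0.06 0 0 0 0.06'|sed -n 2,4p
python3 go.py .528 -.007 .188 0
python3 - <<'E'
from h import *
for c in('scene','side'): arm.get_image(c)
for cs in (('scene','side'),('scene',),('side',)): print(fit('small_box_center',(.517,-.006),cs))
E
```

```text
position: [0.3986, -0.006, 0.1874]
ee_rot: [3.141, -0.002, -0.0]
force: [0.8, -0.4, -0.3]
position: [0.4588, -0.005, 0.1883]
ee_rot: [3.141, -0.0, 0.002]
force: [-0.9, 0.3, 0.7]
t 22.95 pos [ 0.4588 -0.005   0.1883] a -0.0 tilt -1.0 F [-0.9  0.3  0.7] w 0.06 q7 -1.02
shift [0.0692 0.002  0.0004] roll -0.0
(array([ 0.51448168, -0.00300883,  0.04718379]), np.float64(0.3589662686595385), ['scene', 'side'])
(array([ 0.51018341, -0.00181694,  0.01114502]), np.float64(0.09547244094488194), ['scene'])
(array([ 0.52445179, -0.00923931, -0.19316344]), np.float64(0.5953905249679898), ['side'])
```

```bash
python3 -m inch '0.01 0 0 0 0.06; 0.022 0.001 0 0 0.06; 0.034 0.002 0 0 0.06; 0.046 0.003 0 0 0.06; 0.056 0.003 0 0 0.06'|sed -n 2,4p
python3 -m inch '0.006 0 0 0 0.06; 0.012 0 0 0 0.06; 0.018 0 0 0 0.06; 0.024 0 0 0 0.06; 0.03 0 0 0 0.06'|sed -n 2,4p
python3 -m inch '0.006 0 0 0 0.06; 0.012 0 0 0 0.06; 0.018 0 0 0 0.06; 0.024 0 0 0 0.06; 0.03 0 0 0 0.06'|sed -n 2,4p
```

```text
position: [0.5149, -0.0085, 0.1879]
ee_rot: [3.141, -0.002, 0.001]
force: [-0.5, 1.2, -0.6]
position: [0.5438, -0.0083, 0.1878]
ee_rot: [3.141, -0.001, -0.0]
force: [-0.7, 0.6, -0.6]
position: [0.574, -0.0083, 0.1879]
ee_rot: [3.141, -0.001, 0.0]
force: [-0.6, 0.0, 1.9]
```

```bash
python3 -m inch '0.006 0 0 0 0.06; 0.012 0 0 0 0.06; 0.018 0 0 0 0.06; 0.023 0 0 0 0.06; 0.028 0 0 0 0.06'|sed -n 2,4p
python3 -m inch '0.003 0 0 0 0.06; 0.006 0 0 0 0.06; 0.009 0 0 0 0.06; 0.011 0 0 0 0.06'|sed -n 2,4p
for i in 1 2 3; do python3 -m inch '0.001 0 0 0 0.06; 0.001 0 0 0 0.06'|sed -n 2,4p;done
```

```text
position: [0.6019, -0.0084, 0.1878]
ee_rot: [3.141, -0.001, 0.0]
force: [-1.1, -0.1, 0.4]
position: [0.6127, -0.0084, 0.1879]
ee_rot: [3.141, -0.002, 0.0]
force: [-0.4, -0.4, 0.4]
position: [0.6136, -0.0084, 0.1879]
ee_rot: [3.141, -0.002, 0.0]
force: [0.3, 0.5, 0.1]
position: [0.6145, -0.0083, 0.1879]
ee_rot: [3.141, -0.001, 0.0]
force: [-0.0, 0.4, -0.4]
position: [0.6155, -0.0084, 0.1879]
ee_rot: [3.141, -0.002, 0.0]
force: [0.6, -0.9, 0.2]
```

```bash
for i in 1 2 3 4 5 6; do python3 -m inch '0.001 0 0 0 0.06; 0.001 0 0 0 0.06'|sed -n 2,4p;done
```

```text
position: [0.6159, -0.0084, 0.1877]
ee_rot: [-3.142, 0.002, 0.002]
force: [-5.0, -0.9, 1.5]
position: [0.6164, -0.0084, 0.1875]
ee_rot: [-3.141, 0.002, 0.005]
force: [-7.1, 0.1, 4.1]
position: [0.6169, -0.0085, 0.1874]
ee_rot: [-3.141, 0.002, 0.007]
force: [-9.3, 0.3, 4.1]
position: [0.6176, -0.0085, 0.1873]
ee_rot: [-3.141, 0.002, 0.008]
force: [-9.9, 0.6, 5.1]
position: [0.6184, -0.0086, 0.1872]
ee_rot: [-3.141, 0.002, 0.008]
force: [-11.0, 0.1, 5.7]
position: [0.6193, -0.0087, 0.1872]
ee_rot: [-3.141, 0.002, 0.009]
force: [-11.5, -0.3, 5.5]
```

```bash
for i in 1 2 3 4 5; do python3 -m inch '0.001 0 0 0 0.06; 0.001 0 0 0 0.06'|sed -n 2,4p;done
```

```text
position: [0.6204, -0.0087, 0.1872]
ee_rot: [-3.141, 0.002, 0.009]
force: [-11.6, -0.6, 5.9]
position: [0.6214, -0.0087, 0.1872]
ee_rot: [-3.141, 0.003, 0.009]
force: [-12.1, -1.5, 5.3]
position: [0.6224, -0.0087, 0.1872]
ee_rot: [-3.141, 0.003, 0.008]
force: [-11.4, -0.8, 5.4]
position: [0.6237, -0.0087, 0.1872]
ee_rot: [-3.141, 0.002, 0.007]
force: [-9.6, -0.9, 3.9]
position: [0.624, -0.0087, 0.1871]
ee_rot: [-3.141, 0.002, 0.01]
force: [-13.4, -0.6, 7.6]
```

```bash
for i in 1 2; do python3 -m inch '0.001 0 0 0 0.06; 0.001 0 0 0 0.06'|sed -n 2,4p;done
python3 -m inch '-0.02 0 0 0 0.06; -0.04 0 -0.03 0 0.06; -0.07 0 -0.08 0 0.06; -0.1 0 -0.11 0 0.06; -0.1 0 -0.11 0 0.06'|sed -n 2p
python3 - <<'E'
from h import *
im=save('wrist','k0.png')
y=-.007
P={'L roof front':[.632,y+.04,.066],'L notch':[.642,y,.066],'M roof':[.632,y+.04,.055],'M notch':[.642,y,.055],'S roof':[.632,y+.04,.044],'S notch':[.642,y,.044],'S 3out':[.639,y,.044]}
for k,v in P.items(): print(k,proj('wrist',np.array([v])).round(1))
cv2.imwrite('pics/k.png',cv2.resize(im[10:110,240:400],(800,500),interpolation=cv2.INTER_NEAREST)[:,:,::-1])
E
```

```text
position: [0.6243, -0.0088, 0.1869]
ee_rot: [-3.141, 0.002, 0.013]
force: [-17.4, -0.6, 7.8]
position: [0.6246, -0.0088, 0.1867]
ee_rot: [-3.14, 0.002, 0.016]
force: [-20.6, -0.2, 9.8]
position: [0.5268, -0.0094, 0.3017]
L roof front [[255.8  67.8]]
L notch [[316.2  51.1]]
M roof [[259.   70.1]]
M notch [[316.4  54.2]]
S roof [[261.9  72.1]]
S notch [[316.6  57. ]]
S 3out [[316.6  61.5]]
```

View pics/k.png

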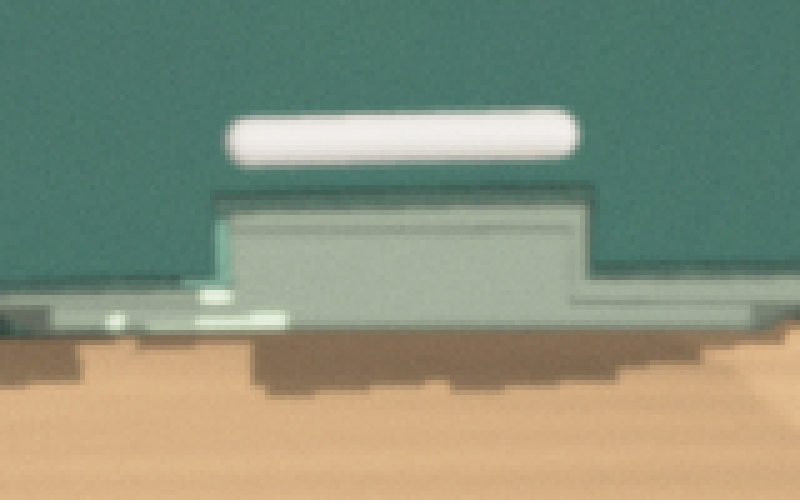

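The three rims look flush at the notch (320,50); the small one reads at most about 1 mm out. To check, I'll press gently through the notch with closed fingers.

```bash
python3 -m inch '0.02 0 0.04 0 0; 0.04 0 0.08 0 0; 0.055 0 0.114 0 0; 0.075 0 0.114 0 0; 0.09 0 0.114 0 0'|sed -n 2,5p
python3 -m inch '0.004 0 0 0 0; 0.008 0 0 0 0; 0.012 0 0 0 0; 0.014 0 0 0 0'|sed -n 2,5p
for i in 1 2 3 4; do python3 -m inch '0.001 0 0 0 0; 0.001 0 0 0 0'|sed -n 2,4p;done
```

```text
position: [0.6198, -0.0086, 0.1817]
ee_rot: [3.141, -0.002, -0.002]
force: [-0.0, -0.3, 0.4]
width: 0.266
position: [0.6277, -0.0068, 0.1823]
ee_rot: [-3.136, -0.0, 0.023]
force: [-33.7, 8.5, 34.3]
width: 0.006
position: [0.6279, -0.0068, 0.1823]
ee_rot: [-3.136, 0.0, 0.025]
force: [-31.8, 7.5, 33.0]
position: [0.6282, -0.0069, 0.1823]
ee_rot: [-3.135, 0.0, 0.028]
force: [-35.9, 7.7, 34.8]
position: [0.6286, -0.007, 0.1823]
ee_rot: [-3.135, 0.001, 0.031]
force: [-39.1, 7.5, 38.4]
position: [0.6289, -0.0071, 0.1822]
ee_rot: [-3.134, 0.001, 0.033]
force: [-43.6, 7.8, 42.7]
```

I came in too low, so the fingertips bore on the floor lip. I'm backing off now.

```bash
python3 -m inch '-0.01 0 0 0 0; -0.02 0 0 0 0; -0.03 0 0 0 0'|sed -n 2,5p
python3 -m inch '-0.02 0 -0.03 0 0; -0.05 0 -0.08 0 0; -0.08 0 -0.11 0 0; -0.08 0 -0.11 0 0'|sed -n 2p
python3 - <<'E'
from h import *
im=save('wrist','l0.png');print(arm.observe()['clock'])
y=-.007
P={'L roof front':[.632,y+.04,.066],'L roof R':[.632,y-.04,.066],'L notch':[.642,y,.066],'M notch':[.642,y,.055],'S roof R':[.632,y-.04,.044],'S notch':[.642,y,.044]}
for k,v in P.items(): print(k,proj('wrist',np.array([v])).round(1))
print(im[40:85,320].sum(1).tolist());print(im[40:85,385].sum(1).tolist());print(im[40:85,265].sum(1).tolist())
E
python3 go.py .58 -.0085 .194 0
```

```text
position: [0.6063, -0.0084, 0.1832]
ee_rot: [3.141, -0.001, 0.001]
force: [0.1, 0.0, -0.6]
width: 0.005
position: [0.5245, -0.0094, 0.2971]
31.85
L roof front [[253.9  62.6]]
L roof R [[378.2  62.2]]
L notch [[315.9  45.3]]
M notch [[316.1  48.8]]
S roof R [[372.5  67.1]]
S notch [[316.3  51.9]]
[271, 246, 230, 296, 307, 317, 393, 453, 435, 434, 476, 486, 490, 486, 488, 485, 483, 490, 491, 495, 487, 488, 486, 483, 487, 493, 482, 486, 458, 389, 293, 258, 311, 317, 316, 307, 307, 311, 307, 314, 313, 323, 356, 435, 492]
[279, 282, 291, 294, 301, 302, 282, 293, 294, 290, 293, 284, 290, 300, 293, 283, 266, 252, 276, 310, 384, 439, 428, 445, 465, 472, 471, 427, 359, 271, 321, 344, 352, 344, 350, 400, 480, 514, 493, 474, 467, 480, 490, 496, 496]
[301, 289, 285, 287, 297, 286, 290, 296, 298, 295, 294, 296, 295, 290, 289, 298, 281, 286, 290, 263, 250, 278, 308, 379, 439, 431, 456, 482, 489, 473, 436, 359, 275, 345, 461, 484, 497, 487, 498, 508, 509, 512, 518, 522, 529]
t 31.85 pos [ 0.5258 -0.0085  0.2956] a -0.08 tilt -1.0 F [ 0.7 -0.  -0.9] w 0.0 q7 -1.18
shift [5.380e-02 1.000e-04 1.018e-01] roll -0.001
```

Rim edges agree with flush to within 0.3–0.7 mm: row offsets of 7, 5.5 and 6 px against 6.6, 4.9 and 4.9 px predicted. The arm is clear, so I'm handing in.

```bash
python3 -c "
from cell import arm
print(arm.sign_off())"
```

```text
the job is handed in; nothing more can be done
None
```

I handed the job in with the middle box inside the large one and the small box inside that, both fronts measured flush to within about 1 mm; a final check push came in too low and pressed the wrist to about 60 N, with no failure reported and no verdict shown.

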